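# Load the white nut holder into the slide jig

### The arm

A 6-joint arm with a two-finger parallel gripper is mounted at the origin on the work surface. World frame = base frame: x ahead of the robot, y to its left, z up, the work surface at z = 0. Lengths are in m, angles in rad, forces in N, time in s.
With the tool pointing down it reaches from about 0.4 to 0.825 m from the base axis. Payload 7 kg.
Tool frame: the origin (TCP) lies midway between the tips of the shut fingers; the grasp point (between the pads) lies 19 mm behind it; z points along the fingers, y is the line along which they close (so a half turn about z gives the same grasp; the last joint's range is limited). The gripper opens to 88 mm and grips with 3 to 60 N. Pads are 19 mm wide; open, the fingers measure 130 mm over their backs; the gripper's body (78 mm by 193 mm) begins 47 mm behind the grasp point.
Start: joints at [1.403, 0.359, 0.012, 0, -1.224, -0.288], TCP at [0.297, 0.606, 0.227] pointing down, gripper open.
Joint ranges: [-3.07, 3.07], [-1.43, 2.12], [-1.02, 1.25], [-3.03, 1.67], [-3.05, -0], [-3.03, 3.03]. Speed limits (rad/s): [2.39, 2.39, 3.01, 3.14, 3.14, 3.14].

### API

Orientations are given as [roll, pitch, yaw] about the fixed x, y, z axes, in that order (R = Rz(yaw) Ry(pitch) Rx(roll)).
In Python, from station import arm, grab_frame, camera_params, spot_in gives the robot as it stands.
- The arm moves only by the shell command python3 -m jog 'ROWS' [FORCE]. ROWS is JSON, a list that holds one entry, the list of rows, each a list of 7 numbers: the shift along the tool's x, y, z in mm, then the turn, a rotation vector about the tool's x, y, z in rad, then the finger opening in mm, from 0 to 87.6. In form: [[[x, y, z, wx, wy, wz, fingers], ...]]. A call has 1 to 20 rows; each row is the pose to reach, as a shift and turn from the pose commanded when the call began, along the tool's axes at that moment; what a row does not reach only later rows make up. A row lasts 1/8 s, in which the tool goes at most 62.5 mm and 10.7 degrees, less where a joint would pass 70% of its speed; a pose out of reach is approached as far as the arm can. A call with a gripper value outside its range is refused whole. The fingers move at their own pace and stop on an object; FORCE is the grip in N (left out, the last holds). Time passes only in rows, so rows that repeat a pose let the fingers close. It gives the time, the measured TCP pose, the force, the opening and the grip force at its end, in the units of the state.
- arm.get_state(): the state, without advancing time (a new reading comes with each control period).
- grab_frame(name): name is "scene" or "top" or "wrist"; returns (picture, depth): 400x640x3 uint8, blue, green, red; 400x640 float32, m along the optical axis (not along the pixel's ray), 0 where there is no reading.
- camera_params(name): a dict with "mtx" (3x3 intrinsics, pixels), "R" (3x3) and "t" (3): a world point X has camera coordinates R X + t. Camera axes: x right, y down, z forward; pixel columns grow to the right and rows downward; lengths in m; the calibration is good to about 2 mm. A picture is of the moment at which its call begins: read the wrist's pose just before it. camera_params takes no time and is no camera call; for the wrist camera it gives the pose at the moment of the call.
- arm.job_done(): hands the job in; it is judged then, once.
Trained networks look in the newest picture that a camera, given by its name, has taken for a name from the list of things; names that differ only in an ending like _2 or _b are one class to them, and where a whole thing is asked for, a point or a joint stands for the part that bears it (a point fixed in the world has none). Each returns a list of dicts, best first, with "confidence" (0 to 1); they miss things now and then, are a little off and sometimes report something else, mostly with a low value. They report only what shows in the picture. A call takes as long as a camera call. They do not tell look-alikes from the thing itself.
- spot_in(query, camera): "uv" ([column, row] in pixels, amid what is visible of it).
The state is a dict: "t": time; "q": joint angles; "qd": joint speeds; "joint_efforts": joint torques, N m; "eef_pos": TCP position; "ee_rot": TCP orientation; "force": force on the tool from outside, world axes, zero at the start; "moment": the same for the moment, N m; "width": finger opening in m; "gripper_force": force on a finger pad.
Only numpy, scipy, OpenCV 4.12 (cv2) and the standard library are available. Lean on these libraries where they do the work, as an engineer would, in place of code of your own. Each camera call takes 0.05 s, during which the arm holds its last target. There are 200 camera calls.

### The job

Take the white nut holder out of the blue compartmented parts bin and stand it upright, nut recess still facing up, inside the brass-framed nest of the jig on the slide carriage, and let go. Leave the red pin gauge lying undisturbed in its compartment.

Things in the scene. Friction and masses are not known exactly. Their poses are not given: they have to be found in the camera images.
- nut_holder_mid (a point): centre (half-way up) of the white delrin nut holder: an upright cylinder 32 mm in diameter, 48 mm tall, about 55 g, dark hexagonal nut recess on top; z axis up. It stands in any one of the bin's four compartments, within 10 mm of that compartment's centre. The others hold a black holder of the same shape (not wanted), the red pin gauge and a flat grey washer.
- jig_nest (a point): centre of the floor of the jig's nest on the black slide carriage: a square recess 58 x 58 mm inside, in a brass frame 6 mm thick and 8 mm high; floor grey, level, 52 mm above the bench. x, y square with the frame, z up. The carriage could slide along its y axis but is stiff (8 N) and stays where it stands; a black knob sticks out of its +x side, below the nest.
- bin_floor (a point): centre of the blue parts bin on its inner floor, 4 mm above the bench. Bin fixed, open on top, 212 x 212 mm outside, 26 mm high, walls 4 mm; two crossing walls of equal height make four compartments 100 x 100 mm, centred at x = +-52, y = +-52 mm of this point along its own axes, which run square with the walls; z up.
- pin_gauge_mid (a point): centre of the bright red pin gauge, lying flat in another compartment of the bin: a square 14 mm handle 46 mm long with a thin 16 mm pin at each end (78 mm overall, along its x axis), 30 g; to be left as it lies.
There are look-alikes about, which are no part of the job. Several things look just like the part that bears nut_holder_mid: the one meant starts nearest to the robot's base.

How it is judged:
At the end, for the whole second after the job is handed in: The white nut holder stands upright (within 10 degrees, recess up) on the floor of the jig's nest, inside the brass frame: its centre within 18 mm of the nest's centre along each side of the frame and 19 to 29 mm above the nest floor (x of nut_holder_mid in the frame of jig_nest between -0.018 and 0.018 m and y of nut_holder_mid in the frame of jig_nest between -0.018 and 0.018 m and z of nut_holder_mid in the frame of jig_nest between 0.019 and 0.029 m and angle between nut_holder_mid's own z axis and vertical below 0.17 rad); the robot touches nothing.
It fails at once if the red pin gauge is shifted by more than 20 mm (distance of pin_gauge_mid from where it was at the start of the episode above 0.02 m).
It also fails if it takes over 35 s, if anything falls off the work surface, if the arm or the gripper's body presses on something with over 40 N, if the wrist force passes 120 N, or if a joint passes its speed limit or range.

## Working session

There is one attempt and no reset: what is moved stays moved. The work goes in short steps, Python scripts to look and compute and a shell command to move; the robot and the scene stay as the last step left them, time stands still between calls to the robot, and variables do not carry over. Pictures are saved under pics/ and viewed, at most 10 in all, crops included, and the job is handed in when it is done.

```bash
mkdir -p pics; cat > h.py <<'E'
import numpy as np, cv2
from station import arm, grab_frame, camera_params, spot_in
def w(p,uv,d):
    K,R,t=(np.array(p[k],float) for k in("mtx","R","t"))
    c=np.linalg.inv(K)@[uv[0],uv[1],1]*d
    return R.T@(c-t.ravel())
def atz(p,uv,z):
    a=w(p,uv,1.);b=w(p,uv,2.);return a+(b-a)*(z-a[2])/(b[2]-a[2])
E
python3 - <<'E'
from h import *
s=arm.get_state();print({k:np.round(s[k],3).tolist() for k in("t","eef_pos","ee_rot","width")})
for c in("top","scene"):
    im,d=grab_frame(c);p=camera_params(c);cv2.imwrite(f"pics/{c}0.png",im);np.save(f"{c}d.npy",d)
    for q in("nut_holder_mid","jig_nest","bin_floor","pin_gauge_mid"):
        for r in spot_in(q,c)[:6]:
            u,v=map(int,r["uv"]);print(c,q,np.round(r["uv"]),round(r["confidence"],2),np.round(w(p,r["uv"],np.median(d[v-1:v+2,u-1:u+2])),3))
E
```

```text
{'t': 0.0, 'eef_pos': [0.297, 0.606, 0.226], 'ee_rot': [3.14, -0.0, -0.456], 'width': 0.088}
top nut_holder_mid [288. 144.] 0.89 [0.676 0.08  0.05 ]
top nut_holder_mid [271. 201.] 0.57 [0.565 0.106 0.054]
top nut_holder_mid [240. 136.] 0.55 [0.688 0.172 0.05 ]
top jig_nest [439. 225.] 0.58 [ 0.529 -0.202  0.054]
top bin_floor [243. 233.] 0.92 [0.507 0.159 0.025]
top pin_gauge_mid [207. 255.] 0.75 [0.466 0.226 0.018]
scene nut_holder_mid [368. 211.] 0.7 [0.689 0.071 0.048]
scene nut_holder_mid [392. 189.] 0.66 [0.696 0.158 0.043]
scene nut_holder_mid [333. 179.] 0.49 [0.575 0.09  0.048]
scene jig_nest [227. 263.] 0.63 [ 0.538 -0.209  0.053]
scene bin_floor [329. 158.] 0.74 [0.515 0.155 0.012]
scene pin_gauge_mid [334. 133.] 0.53 [0.476 0.223 0.019]
```

View pics/top0.png

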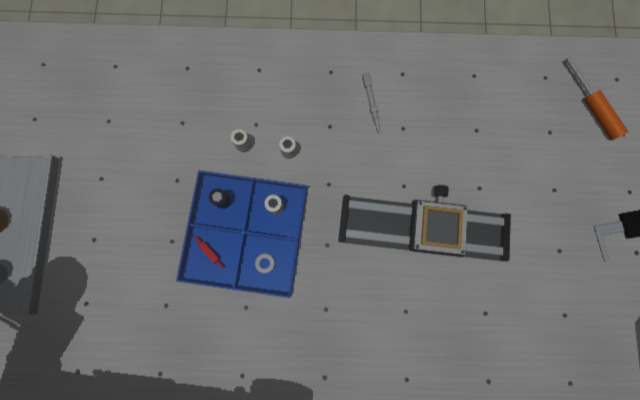

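View pics/scene0.png

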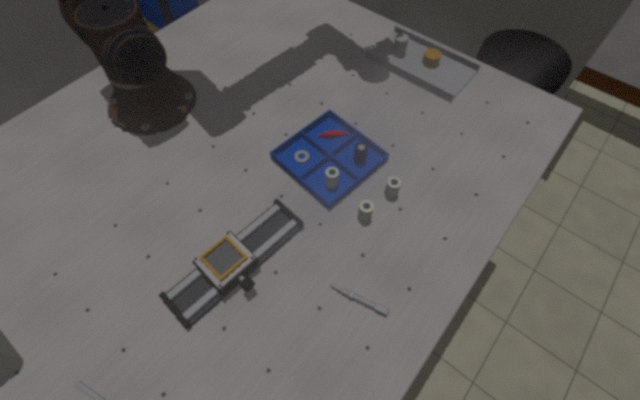

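The top view shows three white holders: (274,203) inside the bin's compartment, and (288,145) and (240,137) outside the bin. The one at (274,203) fits, because it stands in the bin and is nearest the base. The black holder is at (220,198), the pin gauge at (209,252), the washer at (264,263) and the nest at (442,227). I'll confirm in an enlarged crop and measure.

```bash
python3 - <<'E'
from h import *
im=cv2.imread("pics/top0.png");p=camera_params("top");d=np.load("topd.npy")
cv2.imwrite("pics/crop1.png",cv2.resize(im[120:310,170:350],None,fx=3,fy=3,interpolation=cv2.INTER_CUBIC))
hsv=cv2.cvtColor(im,cv2.COLOR_BGR2HSV)
def rect(m,z,n):
    c=max(cv2.findContours(m,cv2.RETR_EXTERNAL,cv2.CHAIN_APPROX_NONE)[0],key=cv2.contourArea)
    P=np.array([atz(p,q[0],z)[:2] for q in c],np.float32);print(n,cv2.minAreaRect(P*1000))
m=cv2.inRange(hsv,(12,90,60),(35,255,255));m[:,:400]=0;m[:,490:]=0;rect(m,.060,"nest")
m=cv2.inRange(hsv,(100,120,30),(130,255,255));rect(cv2.morphologyEx(m,cv2.MORPH_CLOSE,np.ones((9,9))),.026,"bin")
# holder top by depth
ys,xs=np.mgrid[185:222,255:295]
X=np.array([w(p,(u,v),d[v,u]) for u,v in zip(xs.ravel(),ys.ravel())]);k=(X[:,2]>.042)&(X[:,2]<.065)
P=X[k];print("holder",k.sum(),P.min(0),P.max(0),np.median(P,0));print(cv2.minEnclosingCircle(P[:,:2].astype(np.float32)*1000))
E
```

```text
nest ((524.9479370117188, -204.52749633789062), (70.21992492675781, 69.33946228027344), 84.85142517089844)
bin ((509.5170593261719, 159.75128173828125), (211.97119140625, 210.26229858398438), 83.23368072509766)
holder 249 [0.54697404 0.0876483  0.04246108] [0.57838734 0.11904282 0.0577897 ] [0.56185294 0.1027166  0.05335263]
((562.6516723632812, 103.44941711425781), 16.030746459960938)
```

View pics/crop1.png

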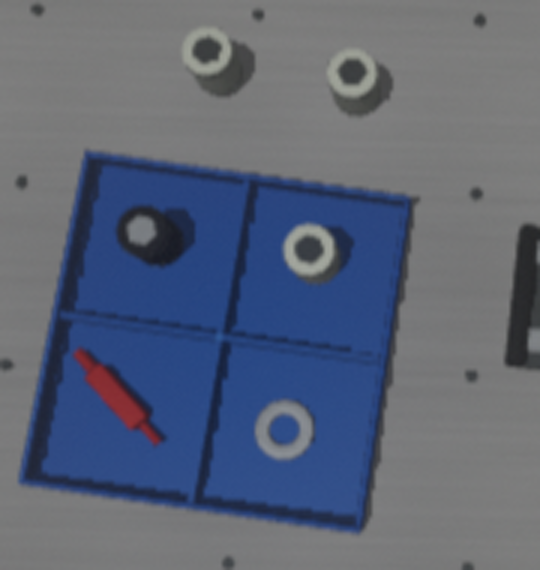

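The crop confirms it: the white holder at crop (310,250) shows a hex recess facing up. Its diameter is 32 mm and its top z is about 0.053, and the bin measures 212 mm and the nest 70 mm, all as given. Next I move above it with the tool squared to the bin.

```bash
python3 -m jog '[[[460,334,60,0,0,-0.338,60],[460,334,90,0,0,-0.338,48],[460,334,90,0,0,-0.338,48],[460,334,90,0,0,-0.338,48],[460,334,90,0,0,-0.338,48],[460,334,90,0,0,-0.338,48],[460,334,90,0,0,-0.338,48],[460,334,90,0,0,-0.338,48],[460,334,90,0,0,-0.338,48],[460,334,90,0,0,-0.338,48],[460,334,90,0,0,-0.338,48],[460,334,90,0,0,-0.338,48],[460,334,90,0,0,-0.338,48],[460,334,90,0,0,-0.338,48]]]' 15
python3 - <<'E'
from h import *
s=arm.get_state();print({k:np.round(s[k],4).tolist() for k in("t","eef_pos","ee_rot","width","force")})
p=camera_params("wrist");im,d=grab_frame("wrist");cv2.imwrite("pics/w1.png",im)
for r in spot_in("nut_holder_mid","wrist"):print(r,atz(p,r["uv"],.052))
ys,xs=np.mgrid[0:400:2,0:640:2]
X=np.array([w(p,(u,v),d[v,u]) for u,v in zip(xs.ravel(),ys.ravel()) if d[v,u]>0]);k=(abs(X[:,2]-.052)<.004)&(np.hypot(X[:,0]-.5625,X[:,1]-.1034)<.035)
P=X[k];print(k.sum(),cv2.minEnclosingCircle(P[:,:2].astype(np.float32)*1000))
E
```

```text
t: 2.25
eef_pos: [0.563, 0.1047, 0.1369]
ee_rot: [-3.141, -0.0, -0.116]
force: [0.3, 0.6, -1.2]
width: 0.0481
gripper_force: 0.0
{'t': 2.25, 'eef_pos': [0.563, 0.1047, 0.1369], 'ee_rot': [-3.1413, -0.0004, -0.1163], 'width': 0.0481, 'force': [0.2786, 0.5757, -1.1563]}
{'uv': [321.6, 202.0], 'confidence': 0.97} [0.56682993 0.10069437 0.052     ]
{'uv': [331.1, 71.6], 'confidence': 0.87} [0.67510385 0.08085434 0.052     ]
{'uv': [223.7, 70.9], 'confidence': 0.59} [0.68560221 0.16672488 0.052     ]
221 ((563.2969970703125, 102.6817398071289), 15.659560203552246)
```

View pics/w1.png

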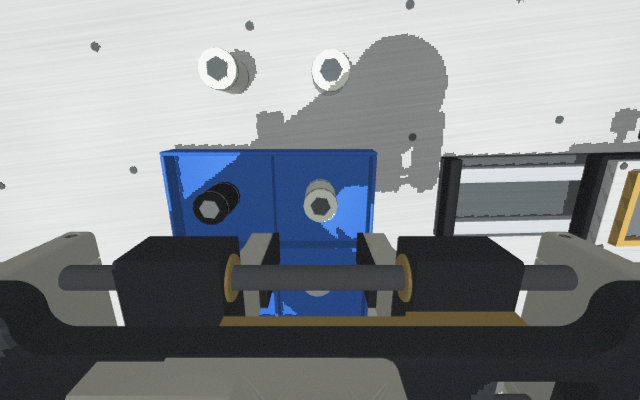

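The wrist view shows the white holder at (320,203), between the fingers, with the black one at (211,208). It measures about (0.563, 0.1025), so I shift tool y by +2 mm, go down 113 mm to TCP z 0.024, grip and lift.

```bash
python3 -m jog '[[[0,2,50,0,0,0,48],[0,2,85,0,0,0,48],[0,2,105,0,0,0,48],[0,2,113,0,0,0,48],[0,2,113,0,0,0,48],[0,2,113,0,0,0,20],[0,2,113,0,0,0,20],[0,2,113,0,0,0,20],[0,2,113,0,0,0,20],[0,2,113,0,0,0,20],[0,2,113,0,0,0,20]]]' 20
```

```text
t: 3.72
eef_pos: [0.5635, 0.102, 0.0244]
ee_rot: [-3.141, -0.001, -0.117]
force: [-1.5, -0.1, 6.2]
width: 0.0318
gripper_force: 20.0
```

Gripped at 31.8 mm width. I lift and go above the nest, which is about (0.525, -0.2045).

```bash
python3 -m jog '[[[0,0,-50,0,0,0,20],[0,0,-96,0,0,0,20],[-2,50,-110,0,0,0,20],[-2,110,-110,0,0,0,20],[-2,170,-110,0,0,0,20],[-2,230,-110,0,0,0,20],[-2,280,-110,0,0,0,20],[-2,309,-105,0,0,0,20],[-2,309,-105,0,0,0,20],[-2,309,-105,0,0,0,20],[-2,309,-105,0,0,0,20]]]' 20
python3 - <<'E'
from h import *
p=camera_params("wrist");im,d=grab_frame("wrist");cv2.imwrite("pics/w2.png",im)
for q in("jig_nest","nut_holder_mid"):
  for r in spot_in(q,"wrist"):print(q,r,atz(p,r["uv"],.052))
p=camera_params("top");im,d=grab_frame("top");cv2.imwrite("pics/t2.png",cv2.resize(im[160:290,360:520],None,fx=4,fy=4))
E
```

```text
t: 5.1
eef_pos: [0.5248, -0.2042, 0.1287]
ee_rot: [-3.142, -0.0, -0.117]
force: [0.1, 0.2, -0.9]
width: 0.0311
gripper_force: 20.0
jig_nest {'uv': [318.1, 186.6], 'confidence': 0.81} [ 0.5454985  -0.20683869  0.052     ]
nut_holder_mid {'uv': [317.6, 245.8], 'confidence': 0.75} [ 0.48917402 -0.19982257  0.052     ]
nut_holder_mid {'uv': [10.7, 79.0], 'confidence': 0.66} [0.65959471 0.02249569 0.052     ]
```

View pics/w2.png

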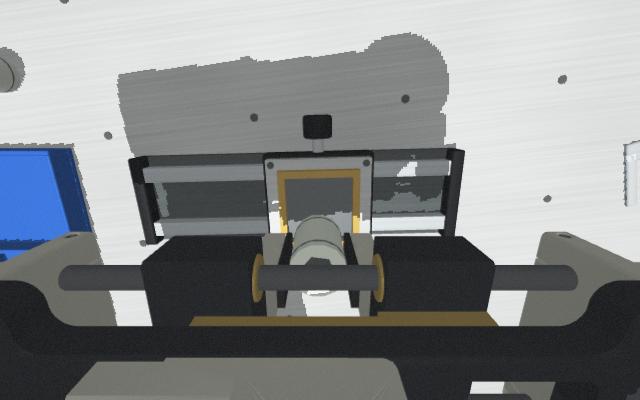

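The wrist view shows the holder upright between the pads at (318,245), over the brass frame, whose far edge is at row 171 and whose sides are at columns 278 and 360. I check those edges against the estimate.

```bash
python3 - <<'E'
from h import *
p=camera_params("wrist")
for uv in((278,171),(360,171),(319,171)):print(atz(p,uv,.060))
E
```

```text
[ 0.56453505 -0.17565518  0.06      ]
[ 0.55663857 -0.24328482  0.06      ]
[ 0.56058708 -0.20946767  0.06      ]
```

The edges give a centre of (0.5257, -0.206), which agrees with the estimate to 2 mm. I lower to TCP z 0.073, release slowly and retreat.

```bash
python3 -m jog '[[[0,1,25,0,0,0,20],[0,1,42,0,0,0,20],[0,1,50,0,0,0,20],[0,1,53,0,0,0,20],[0,1,55,0,0,0,20],[0,1,56,0,0,0,20],[0,1,56,0,0,0,20],[0,1,56,0,0,0,20]]]' 20
```

```text
t: 6.3
eef_pos: [0.5246, -0.206, 0.0728]
ee_rot: [-3.142, -0.0, -0.118]
force: [-0.4, 1.2, -0.6]
width: 0.0313
gripper_force: 20.0
```

```bash
python3 -m jog '[[[0,0,1,0,0,0,20],[0,0,1,0,0,0,20],[0,0,1,0,0,0,20]]]'
```

```text
t: 6.68
eef_pos: [0.5247, -0.206, 0.0724]
ee_rot: [3.141, -0.001, -0.117]
force: [-1.8, 0.8, 6.5]
width: 0.0317
gripper_force: 20.0
```

Contact (6.5 N upward), so I release and rise.

```bash
python3 -m jog '[[[0,0,0,0,0,0,40],[0,0,0,0,0,0,56],[0,0,0,0,0,0,60],[0,0,0,0,0,0,60],[0,0,-20,0,0,0,60],[0,0,-70,0,0,0,60],[-60,0,-120,0,0,0,60],[-120,0,-120,0,0,0,60],[-120,0,-120,0,0,0,60],[-120,0,-120,0,0,0,60]]]'
python3 - <<'E'
from h import *
p=camera_params("top");im,d=grab_frame("top")
a=cv2.resize(im[160:290,360:520],None,fx=4,fy=4)
im2,_=grab_frame("scene");cv2.imwrite("pics/end.png",np.hstack([a[:,:400],cv2.resize(im2[210:310,150:250],None,fx=4,fy=5.2)]))
for q in("nut_holder_mid","jig_nest"):
  for c in("scene",):
    for r in spot_in(q,c):print(q,r)
X=np.array([w(p,(u,v),d[v,u]) for v in range(190,260) for u in range(410,480)]);k=abs(X[:,2]-.1)<.008;P=X[k]
print(k.sum(),P.mean(0) if k.any() else 0,cv2.minEnclosingCircle(P[:,:2].astype(np.float32)*1000) if k.any() else 0)
E
```

```text
t: 7.92
eef_pos: [0.4053, -0.1918, 0.1923]
ee_rot: [-3.141, -0.002, -0.118]
force: [-0.3, -0.3, 0.3]
width: 0.0599
gripper_force: 0.0
nut_holder_mid {'uv': [391.0, 188.6], 'confidence': 0.66}
nut_holder_mid {'uv': [222.9, 252.9], 'confidence': 0.6}
nut_holder_mid {'uv': [366.6, 209.3], 'confidence': 0.55}
jig_nest {'uv': [229.4, 263.2], 'confidence': 0.6}
297 [ 0.52326343 -0.20328375  0.10121506] ((523.6983642578125, -204.33450317382812), 16.177310943603516)
```

View pics/end.png

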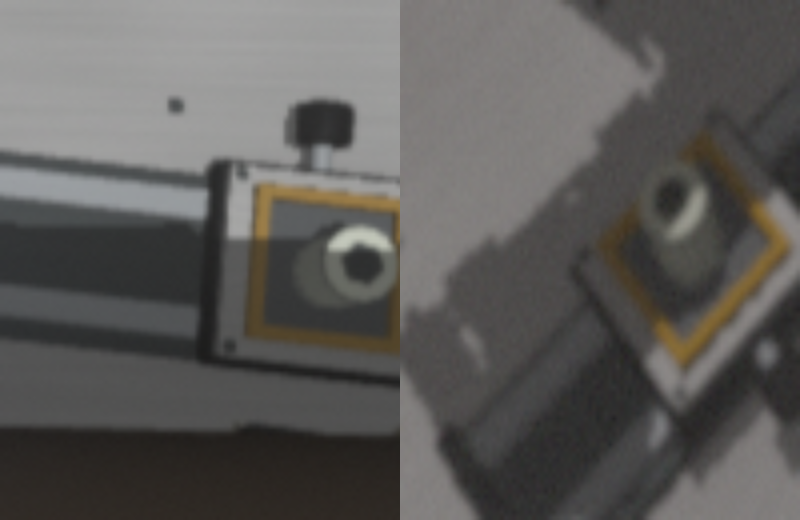

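Both views show the holder upright in the brass frame with the recess up (left crop, top at (360,263)). It is within about 2 mm of the nest centre with its top at z 0.101, and the gripper is clear.

```bash
python3 -c "
from station import arm
print(arm.job_done())"
```

```text
the job is handed in; nothing more can be done
None
```

The white nut holder stands upright, recess up, in the jig's nest about 2 mm from its centre; the gripper let go and moved clear, I never reached into the pin gauge's compartment, and the job was handed in at about 8 s (no verdict came back).

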